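Square the cheese up on the portioning board

TASK

On the wooden portioning board, push the big block of cheese with your fingers until it sits squarely in the corner: its long side flush along the steel back rail and its end flush against the upright end stop. Slide it along the board, without lifting or tipping it, and leave the jar, the small cheese offcut and the cup where they are. Finish with your hand off everything.

Things in the scene. Friction and masses are not known exactly. Their poses are not given: they have to be found in the camera images.
- board: Fixed wooden portioning board, 250 mm (its x) by 360 mm (its y), 18 mm thick, turned a little on the counter. Origin: centre of its underside, on the counter; x points across the board towards the back rail (away from the robot), y along the rail, z up. The steel back rail runs along y, 318 mm long and 12 mm thick; its flat inner face is at x = +100 mm and its top 30 mm above the board's top. The robot's side of the board (-x) is open.
- end_stop: Fixed upright steel end stop across one end of the board (either end: at board y = +165 mm or -165 mm), 200 mm along its x, 12 mm thick along its y, its top 30 mm above the board's top. Origin: on the board's top surface, in the middle of its thickness and length; axes parallel to the board's.
- sockets: Two flat steel bolt sockets let into the other end of the board, where the stop could be bolted instead: discs 16 mm across, 140 mm apart along the board's x, standing only 2 mm proud of its top; no stop. Origin: midway between them, on the board's top surface.
- cheese: Block of pale yellow cheese with a white paper band round it, loose on the board: 90 mm (its x) by 130 mm (its y, the long side, within about 25 degrees of the rail's direction at the start) by 50 mm high, 0.4 to 0.8 kg. Origin: centre of its underside. It slides under a push of about 3 to 10 N. Seated, its centre is 55 mm from the board's origin towards the rail and 71 mm from the end stop's origin.
- jar: Closed jar with a steel cap, 64 mm across and 95 mm high, on the counter to one side of the board. Origin: centre of its underside. Leave alone.
- offcut: Small offcut of the same cheese, 55 by 45 by 40 mm high, on the counter to one side of the board. Origin: centre of its underside. Leave alone.
- cup: White cup, 72 mm across and 80 mm high, on the counter to one side of the board. Origin: centre of its underside. Leave alone.
Things that resemble listed ones, but are neither listed nor needed, are in the scene too. Of the things like the cheese, leave any that is orange or purple; of the rest the smaller one is meant.

How it is judged:
By the outcome, as a careful person would: the job done as asked, in the order asked, and still so for the second after the job is handed in, with the robot touching nothing.
It also fails if it takes over 64 s, if anything falls off the work surface, if the arm or the gripper's body presses on something with over 40 N, if the wrist force passes 120 N, or if a joint passes its speed limit or range.

ROBOT

A 6-joint arm with a two-finger parallel gripper is mounted at the origin on the work surface. World frame = base frame: x ahead of the robot, y to its left, z up, the work surface at z = 0. Lengths are in m, angles in rad, forces in N, time in s.
With the tool pointing down it reaches from about 0.25 to 0.8 m from the base axis. Payload 3.9 kg.
Tool frame: the origin (TCP) lies midway between the tips of the shut fingers; the grasp point (between the pads) lies 19 mm behind it (r.tcp_to_grasp is the distance from the TCP to the grasp point, in m); y points along the fingers, x is the direction in which the jaws open and shut, and the axes are right-handed (so a half turn about y gives the same grasp; the last joint's range is limited). The gripper opens to 85 mm and grips with 20 to 120 N. Pads are 22 mm wide; open, the fingers measure 114 mm over their backs; the gripper's body (76 mm by 85 mm) begins 54 mm behind the grasp point. The pads swing forward as they close: fully open they stand 13 mm farther back than shut.
Start: joints at [1.179, 0.26, -0.138, 1.173, 0, 1.571], TCP at [0.2, 0.485, 0.231] pointing down, gripper open.
Joint ranges: [-2.78, 2.78], [-0.83, 1.72], [-1.28, 1.37], [-1.9, 2.12], [-1.57, 1.48], [-3.14, 3.14]. Speed limits (rad/s): [2.57, 2.57, 3.14, 3.14, 3.14, 3.14].

INTERFACE

Orientations are given as a 3x3 rotation matrix whose columns are the frame's x, y, z axes.
In Python, from bench import r gives the robot as it stands. The module is installed in compiled form; this text tells all that it offers.
- The arm moves only by the shell command python3 -m inch 'ROWS'. ROWS is JSON, a list of rows, each a list of 7 numbers: the shift along the tool's x, y, z in mm, then the turn, a rotation vector about the tool's x, y, z in degrees, then the closure, from -1 (fully open) to 1 (shut). A call has 1 to 12 rows; each row shifts and turns the commanded pose from where the row before left it, along the tool's axes as they then stand; what a row does not reach is not made up. A row lasts 1/10 s, in which the tool goes at most 50 mm and 8.59 degrees, less where a joint would pass 70% of its speed; a pose out of reach is approached as far as the arm can. A call is refused whole if a number of a shift passes 50 or a number of a turn 8.59, either way. A call with a gripper value outside its range is refused whole. The fingers move at their own pace and stop on an object; the grip force is fixed at half the most. Time passes only in rows, so rows that do not move let the fingers close. It gives the time, the measured TCP pose, the force and the opening at its end, in the units of the state.
- r.read_state(): the state, without advancing time (a new reading comes with each control period).
- r.snapshot(name): name is "scene" or "top" or "wrist"; returns a dict with "img" (420x560x3 uint8, red, green, blue), "range_z" (420x560 float32, m along the optical axis (not along the pixel's ray), 0 where there is no reading), "camera_matrix" (3x3 intrinsics, pixels), "R" (3x3) and "t" (3): a world point X has camera coordinates R X + t. Camera axes: x right, y down, z forward; pixel columns grow to the right and rows downward; lengths in m; the calibration is good to about 2 mm. A picture is of the moment at which its call begins.
- r.finish_job(): hands the job in, once; it reports no verdict.
Trained networks look in a picture, given as the dict that the camera call returned (one of the last four; its "shot" number tells which), for a name from the list of things; names that differ only in an ending like _2 or _b are one class to them, and where a whole thing is asked for, a point or a joint stands for the part that bears it (a point fixed in the world has none). Each returns a list of dicts, best first, with "conf" (0 to 1); they miss things now and then, are a little off and sometimes report something else, mostly with a low value. They report only what shows in the picture. A call takes as long as a camera call. They do not tell look-alikes from the thing itself.
- r.cut_out(picture, name): "region" (420x560 bool, what is visible of it) and "extent" ([centre column, centre row, width, height] in pixels, round what is visible of it).
The state is a dict: "clock": time; "qpos": joint angles; "qvel": joint speeds; "joint_efforts": joint torques, N m; "position": TCP position; "tool_rot": TCP orientation; "contact_force": force on the tool from outside, world axes, zero at the start; "moment": the same for the moment, N m; "width": finger opening in m.
Only numpy, scipy, OpenCV 4.12 (cv2) and the standard library are available. Lean on these libraries where they do the work, as an engineer would, in place of code of your own. Each camera call takes 0.05 s, during which the arm holds its last target.

## Working session

There is one attempt and no reset: what is moved stays moved. The work goes in short steps, Python scripts to look and compute and a shell command to move; the robot and the scene stay as the last step left them, time stands still between calls to the robot, and variables do not carry over. Pictures are saved under pics/ and viewed, and the job is handed in when it is done.

```bash
ls; mkdir -p pics; python3 - <<'E'
from bench import r
import cv2
s=r.read_state(); print({k:(v.tolist() if hasattr(v,'tolist') else v) for k,v in s.items()})
for n in ["scene","top"]:
    p=r.snapshot(n); cv2.imwrite(f"pics/{n}0.png",p["img"][:,:,::-1])
    print(n,p["R"],p["t"],p["camera_matrix"])
E
```

```text
pics
{'clock': 0.0, 'qpos': [1.1790384649309946, 0.26068912752584333, -0.13937570346652675, 1.1727286564881259, -3.284147313326452e-05, 1.5707878787468217], 'qvel': [0.0004140048058022039, -0.00018592104635757194, -0.0009896424868334598, -0.0015089440473829538, -0.0021523250068549594, 0.00016694490499854153], 'joint_efforts': [0.00053175017455942, -40.56808590888977, 25.392340421676636, 0.018742417450994253, 0.00018483482563169673, -1.841451364725799e-06], 'position': [0.2001960019068585, 0.4845779445966617, 0.23045974111072823], 'tool_rot': [[0.38180511975141834, -0.0007321894015068709, -0.9242425625507004], [0.9242406947786904, -0.0018583925148823145, 0.3818058204012406], [-0.001997159635311252, -0.9999980051359808, -3.282453553146865e-05]], 'contact_force': [-0.203052450470254, 0.23915122268734332, 0.1764706883819724], 'moment': [-0.04885467916970655, -0.03888180739718489, 0.02895373192912016], 'width': 0.08536270078942614}
scene [[-0.50960036  0.8604089   0.00199832]
 [ 0.68606801  0.40774169 -0.60254245]
 [-0.51924768 -0.30568486 -0.79808434]] [ 0.25985332 -0.34032546  1.28459071] [[415.86362363   0.         278.15410766]
 [  0.         415.86362363 211.46495331]
 [  0.           0.           1.        ]]
top [[-2.19278522e-02 -9.99759550e-01  1.11095904e-04]
 [-9.77717565e-01  2.14211970e-02 -2.08828866e-01]
 [ 2.08776273e-01 -4.68778893e-03 -9.77952193e-01]] [-0.0037974   0.52654577  1.17362301] [[529.9933762    0.         283.0416525 ]
 [  0.         529.9933762  206.19717561]
 [  0.           0.           1.        ]]
```

View pics/scene0.png

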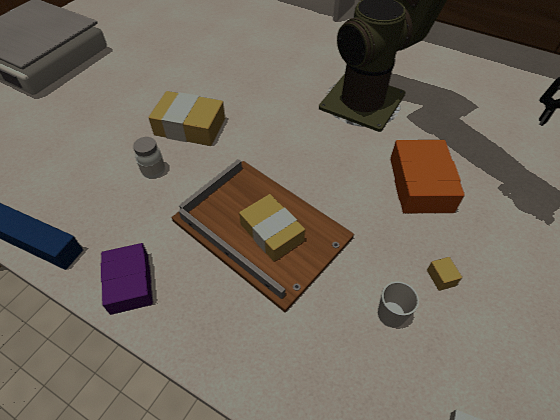

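View pics/top0.png

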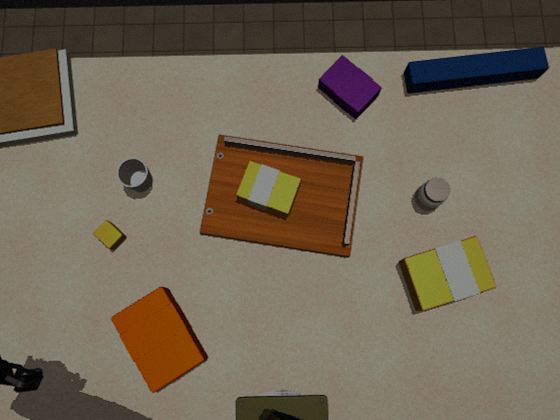

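The top view shows two yellow banded blocks: one on the board at about (268,189), and a bigger one on the counter at about (448,272). The orange block is at (160,338) and the purple one at (350,87). The smaller yellow block, on the board, fits the description. The end stop is at the right end (352,205), the sockets are at (220,156) and (210,211), the jar is at (433,193), the cup at (133,175) and the offcut at (109,235).

```bash
cat > h.py <<'E'
from bench import r
import cv2, numpy as np
def toplane(p,uv,z):
    K,R,t=p["camera_matrix"],p["R"],p["t"]
    uv=np.atleast_2d(uv).astype(float)
    d=(np.linalg.inv(K)@np.c_[uv,np.ones(len(uv))].T).T@R   # world rays
    c=-R.T@t
    return c+d*((z-c[2])/d[:,2])[:,None]
def cloud(p):
    K,R,t=p["camera_matrix"],p["R"],p["t"]
    z=p["range_z"]; v,u=np.mgrid[:z.shape[0],:z.shape[1]]
    X=np.stack([(u-K[0,2])/K[0,0]*z,(v-K[1,2])/K[1,1]*z,z],-1)
    W=(X-t)@R; W[z==0]=np.nan
    return W
def rect(xy):
    (c,s,a)=cv2.minAreaRect(xy.astype(np.float32)*1000)
    a=np.radians(a); ax=np.array([np.cos(a),np.sin(a)]); 
    if s[0]<s[1]: ax=np.array([-ax[1],ax[0]])
    # ax = long direction
    if ax[1]<0: ax=-ax
    return np.array(c)/1000,sorted(s),np.degrees(np.arctan2(-ax[0],ax[1]))  # yaw: y-axis = (-sin,cos)
E
python3 - <<'E'
from h import *
for n in ["top","scene"]:
    p=r.snapshot(n); W=cloud(p)
    for name in ["board","end_stop","sockets","cheese","jar","offcut","cup"]:
        for d in r.cut_out(p,name)[:3]:
            m=d["region"]; w=W[m]; w=w[~np.isnan(w[:,0])]
            h=np.percentile(w[:,2],[5,50,95])
            print(n,name,round(d["conf"],2),np.round(d["extent"]),"z",h.round(3),"med",np.median(w[:,:2],0).round(3), end=' ')
            if name in("cheese",):
                k=w[np.abs(w[:,2]-h[2])<0.006]
                print(rect(k[:,:2]), end='')
            if name=="board":
                k=w[np.abs(w[:,2]-.018)<0.006]; print(rect(k[:,:2]),end='')
            print()
    if n=="top":
        c=p["img"][110:280,180:400,::-1]; cv2.imwrite("pics/crop1.png",cv2.resize(c,None,fx=3.5,fy=3.5,interpolation=cv2.INTER_CUBIC))
E
```

```text
top board 0.81 [282. 196. 161. 125.] z [0.014 0.019 0.046] med [ 0.55  -0.031] (array([ 0.56501239, -0.01511278]), [251.8055419921875, 360.46490478515625], np.float64(-10.405181884765629))
top end_stop 0.8 [351. 205.  13.  85.] z [0.029 0.048 0.052] med [ 0.533 -0.175] 
top sockets 0.56 [215. 186.  17.  57.] z [0.016 0.02  0.024] med [0.66  0.137] 
top sockets 0.54 [350. 205.  16.  86.] z [0.03  0.048 0.052] med [ 0.534 -0.176] 
top cheese 0.86 [159. 340. 102. 102.] z [0.053 0.072 0.076] med [0.235 0.26 ] (array([0.23465427, 0.26461206]), [132.42984008789062, 187.07127380371094], np.float64(-58.610315322875984))
top cheese 0.83 [449. 275.  95.  74.] z [0.042 0.068 0.072] med [ 0.361 -0.378] (array([ 0.36364484, -0.38534802]), [123.26079559326172, 176.58770751953125], np.float64(15.526796340942385))
top cheese 0.61 [270. 191.  66.  56.] z [0.043 0.068 0.072] med [0.566 0.016] (array([0.57049542, 0.01662768]), [91.70889282226562, 128.500732421875], np.float64(-21.81314086914063))
top jar 0.93 [433. 195.  40.  32.] z [0.015 0.092 0.099] med [ 0.543 -0.356] 
top offcut 0.93 [111. 237.  3
[... 584 characters left out ...]
894141]), [91.07234954833984, 131.2980499267578], np.float64(-21.741386413574226))
scene cheese 0.92 [187. 118.  74.  52.] z [0.011 0.067 0.071] med [ 0.39  -0.366] (array([ 0.36539355, -0.38244266]), [127.76325988769531, 176.9068145751953], np.float64(15.687070846557619))
scene cheese 0.72 [126. 280.  50.  69.] z [0.013 0.049 0.052] med [ 0.842 -0.17 ] (array([ 0.83375818, -0.18377734]), [90.92693328857422, 132.341064453125], np.float64(-43.90503692626954))
scene jar 0.83 [149. 158.  33.  42.] z [0.007 0.067 0.096] med [ 0.563 -0.346] 
scene offcut 0.63 [447. 273.  35.  36.] z [0.007 0.038 0.042] med [0.482 0.395] 
scene cup 0.57 [396. 304.  40.  50.] z [0.005 0.05  0.08 ] med [0.595 0.334]
```

View pics/crop1.png

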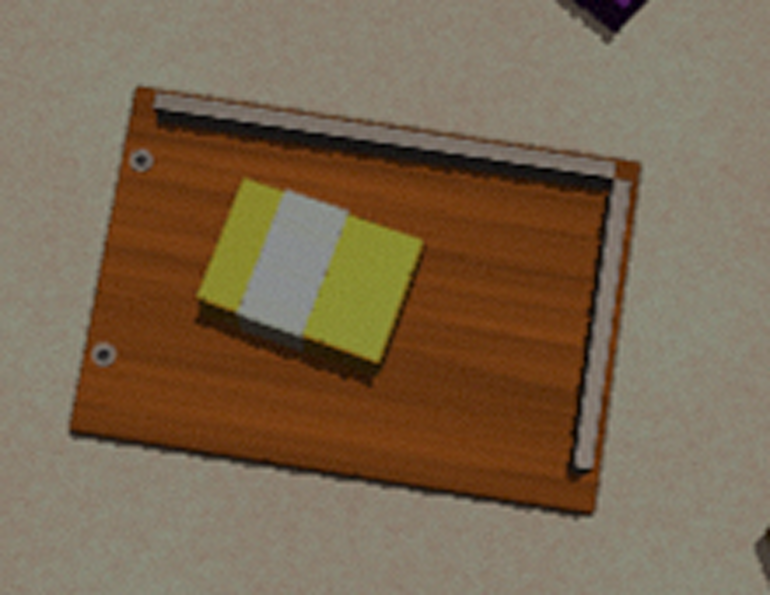

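Checks agree: the board measures 252×360, and the cheese on the board 91×130 with its top at z≈0.068. The other yellow block is 125×177. Board yaw is about -10.2° and cheese yaw about -21.8°. The enlarged crop confirms the smaller banded block is the one on the board, and that the stop is at the -y end. First I turn the jaws along the rail and go behind the block on the robot's side.

```bash
python3 -m inch '[[0,0,0,0,-8,0,-1],[0,0,0,0,-4.3,0,-1],[-33,0,-30,0,0,0,-1],[-33,0,-30,0,0,0,-1],[-33,0,-30,0,0,0,-1],[-33,0,-30,0,0,0,-1],[-33,0,-30,0,0,0,-1],[-33,0,-30,0,0,0,-1],[-33,0,-30,0,0,0,-1],[-33,0,-30,0,0,0,-1],[-33,0,-30,0,0,0,-1],[-33,0,-30,0,0,0,-1]]'
cat >> h.py <<'E'
BO=np.array([0.5657,-0.0140]); BY=np.radians(-10.25)
bx=np.array([np.cos(BY),np.sin(BY)]); by=np.array([-np.sin(BY),np.cos(BY)])
def toB(xy): d=np.atleast_2d(xy)-BO; return np.c_[d@bx,d@by].squeeze()*1000
def st():
    s=r.read_state(); R=np.array(s["tool_rot"]); P=np.array(s["position"])
    jaw=np.degrees(np.arctan2(R[1,0],R[0,0]))-np.degrees(BY)
    print("t",round(s["clock"],2),"board xy",toB(P[:2]).round(1),"z",round(P[2]*1000,1),"jaw rel board x",round(jaw,2),"tilt y",R[:,1].round(3),"F",np.round(s["contact_force"],1),"w",round(s["width"],4),"q6",round(s["qpos"][5],2))
def cheese(n="top",near=None):
    p=r.snapshot(n); W=cloud(p)
    for d in r.cut_out(p,"cheese"):
        w=W[d["region"]]; w=w[~np.isnan(w[:,0])]
        k=w[np.abs(w[:,2]-0.068)<0.006]
        if len(k)<50: continue
        c,s,a=rect(k[:,:2]); b=toB(c)
        if abs(b[0])<125 and abs(b[1])<180: print(n,"cheese board",b.round(1),np.round(s,0),"rel yaw",round(a-np.degrees(BY),1),"ztop",k[:,2].mean().round(4))
    return p
E
python3 -c "
from h import *
st()"
```

```text
clock: 2.1
position: [0.4384, 0.1058, 0.2316]
tool_rot: [[0.176, 0.001, -0.984], [0.984, 0.0, 0.176], [0.001, -1.0, -0.001]]
contact_force: [1.6, 0.4, -0.8]
width: 0.0854
t 2.1 board xy [-146.6   95.3] z 231.6 jaw rel board x 90.09 tilt y [ 0.001  0.    -1.   ] F [ 1.6  0.4 -0.8] w 0.0854 q6 0.41
```

```bash
python3 -m inch '[[-30,0,-27,0,0,0,-1],[-31,0,-27,0,0,0,-1],[0,40,0,0,0,0,-1],[0,40,0,0,0,0,-1],[0,40,0,0,0,0,-1],[0,35,0,0,0,0,-1],[0,20,0,0,0,0,-1],[0,15,0,0,0,0,-1],[0,10,0,0,0,0,-1],[0,10,0,0,0,0,-1],[0,0,0,0,0,0,-1]]'
python3 -c "
from h import *
st()
p=r.snapshot('scene'); cv2.imwrite('pics/s1.png',cv2.resize(p['img'][130:330,130:400,::-1],None,fx=2.8,fy=2.8))"
```

```text
clock: 3.2
position: [0.4795, 0.0379, 0.0205]
tool_rot: [[0.176, -0.001, -0.984], [0.984, -0.0, 0.176], [-0.0, -1.0, 0.001]]
contact_force: [0.6, -0.6, 0.4]
width: 0.0854
t 3.2 board xy [-94.1  35.7] z 20.5 jaw rel board x 90.1 tilt y [-0.001 -0.    -1.   ] F [ 0.6 -0.6  0.4] w 0.0854 q6 0.26
```

View pics/s1.png

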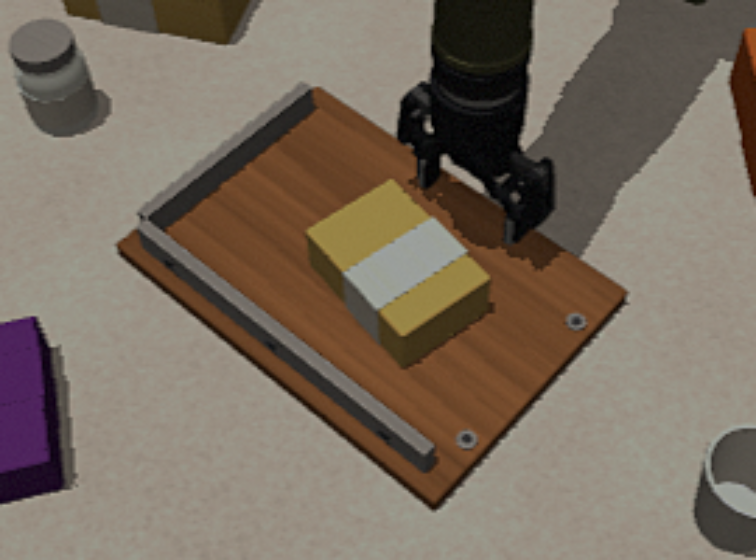

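The fingers straddle the middle of the cheese's near long side, at about (425,180) and (515,235) in the crop. Now I push slowly towards the rail.

```bash
python3 -m inch '[[0,5,-5,0,0,0,-1],[0,0,-8,0,0,0,-1],[0,0,-6,0,0,0,-1],[0,0,-5,0,0,0,-1],[0,0,-5,0,0,0,-1],[0,0,-5,0,0,0,-1],[0,0,-5,0,0,0,-1],[0,0,-5,0,0,0,-1],[0,0,-5,0,0,0,-1],[0,0,-5,0,0,0,-1],[0,0,-5,0,0,0,-1],[0,0,0,0,0,0,-1]]'
python3 -c "
from h import *
st()
p=cheese('top');cheese('scene')"
```

```text
clock: 4.45
position: [0.5396, 0.0277, 0.0164]
tool_rot: [[0.176, 0.002, -0.984], [0.984, 0.0, 0.176], [0.001, -1.0, -0.002]]
contact_force: [-1.0, 0.7, -0.7]
width: 0.0856
t 4.45 board xy [-33.1  36.4] z 16.4 jaw rel board x 90.11 tilt y [ 0.002  0.    -1.   ] F [-1.   0.7 -0.7] w 0.0856 q6 0.23
scene cheese board [23.5 44. ] [ 91. 129.] rel yaw -0.1 ztop 0.0679
```

The block is now square to the rail (relative yaw -0.1°), with about 31 mm left to go.

```bash
python3 -m inch '[[0,0,-5,0,0,0,-1],[0,0,-5,0,0,0,-1],[0,0,-5,0,0,0,-1],[0,0,-5,0,0,0,-1],[0,0,-4,0,0,0,-1],[0,0,-3,0,0,0,-1],[0,0,-2,0,0,0,-1],[0,0,-1,0,0,0,-1],[0,0,0,0,0,0,-1]]'
python3 -c "
from h import *
st()"
python3 -m inch '[[0,0,-1,0,0,0,-1],[0,0,-1,0,0,0,-1],[0,0,0,0,0,0,-1]]'
python3 -c "
from h import *
st()
p=cheese('scene')"
```

```text
clock: 5.55
position: [0.566, 0.0226, 0.0163]
tool_rot: [[0.176, -0.003, -0.984], [0.984, 0.001, 0.176], [0.0, -1.0, 0.003]]
contact_force: [-4.7, 1.6, 3.9]
width: 0.0853
t 5.55 board xy [-6.3 36.1] z 16.3 jaw rel board x 90.13 tilt y [-0.003  0.001 -1.   ] F [-4.7  1.6  3.9] w 0.0853 q6 0.22
clock: 5.85
position: [0.5679, 0.0222, 0.0163]
tool_rot: [[0.176, -0.003, -0.984], [0.984, 0.001, 0.176], [0.0, -1.0, 0.003]]
contact_force: [-6.2, 1.2, 3.8]
width: 0.0855
t 5.85 board xy [-4.3 36. ] z 16.3 jaw rel board x 90.12 tilt y [-0.003  0.001 -1.   ] F [-6.2  1.2  3.8] w 0.0855 q6 0.22
scene cheese board [51.6 41.9] [ 92. 132.] rel yaw -0.5 ztop 0.0679
```

```bash
python3 -m inch '[[0,0,-1,0,0,0,-1],[0,0,-1,0,0,0,-1],[0,0,-1,0,0,0,-1],[0,0,0,0,0,0,-1]]'
python3 -c "
from h import *
st()"
python3 -m inch '[[0,0,-1,0,0,0,-1],[0,0,-1,0,0,0,-1],[0,0,0,0,0,0,-1]]'
python3 -c "
from h import *
st()
p=cheese('scene')"
```

```text
clock: 6.35
position: [0.5709, 0.0217, 0.0163]
tool_rot: [[0.176, -0.003, -0.984], [0.984, 0.001, 0.176], [0.0, -1.0, 0.003]]
contact_force: [-5.6, 0.9, 3.1]
width: 0.0854
t 6.35 board xy [-1.3 36.1] z 16.3 jaw rel board x 90.12 tilt y [-0.003  0.001 -1.   ] F [-5.6  0.9  3.1] w 0.0854 q6 0.21
clock: 6.65
position: [0.5707, 0.0217, 0.0162]
tool_rot: [[0.176, -0.007, -0.984], [0.984, 0.001, 0.176], [0.0, -1.0, 0.007]]
contact_force: [-9.5, 1.8, 7.3]
width: 0.085
t 6.65 board xy [-1.4 36. ] z 16.2 jaw rel board x 90.13 tilt y [-0.007  0.001 -1.   ] F [-9.5  1.8  7.3] w 0.085 q6 0.21
```

The force is rising while the tool has stopped at -1.4 mm (expected -1.5), so the block is on the rail. One more small press, then I back off and look.

```bash
python3 -m inch '[[0,0,-1,0,0,0,-1],[0,0,-1,0,0,0,-1],[0,0,0,0,0,0,-1]]'
python3 -c "
from h import *
st()"
python3 -m inch '[[0,0,3,0,0,0,-1],[0,0,5,0,0,0,-1],[0,0,15,0,0,0,-1],[0,-30,20,0,0,0,-1],[0,-40,20,0,0,0,-1],[0,-40,0,0,0,0,-1],[0,0,0,0,0,0,-1]]'
python3 -c "
from h import *
st()
p=cheese('scene');p=cheese('scene');cv2.imwrite('pics/s2.png',cv2.resize(p['img'][130:330,130:400,::-1],None,fx=2.8,fy=2.8))"
```

```text
clock: 7.05
position: [0.5706, 0.0217, 0.0161]
tool_rot: [[0.176, -0.01, -0.984], [0.984, 0.002, 0.176], [0.0, -1.0, 0.01]]
contact_force: [-13.2, 3.6, 11.8]
width: 0.0857
t 7.05 board xy [-1.5 36. ] z 16.1 jaw rel board x 90.14 tilt y [-0.01   0.002 -1.   ] F [-13.2   3.6  11.8] w 0.0857 q6 0.21
clock: 7.75
position: [0.5193, 0.0321, 0.1321]
tool_rot: [[0.176, 0.013, -0.984], [0.984, 0.0, 0.176], [0.003, -1.0, -0.012]]
contact_force: [1.2, -0.3, 0.0]
width: 0.0853
t 7.75 board xy [-53.9  37.1] z 132.1 jaw rel board x 90.12 tilt y [ 0.013  0.    -1.   ] F [ 1.2 -0.3  0. ] w 0.0853 q6 0.24
scene cheese board [54.8 42.6] [ 92. 131.] rel yaw -0.6 ztop 0.0679
scene cheese board [55.  42.7] [ 93. 130.] rel yaw 0.7 ztop 0.0679
```

View pics/s2.png

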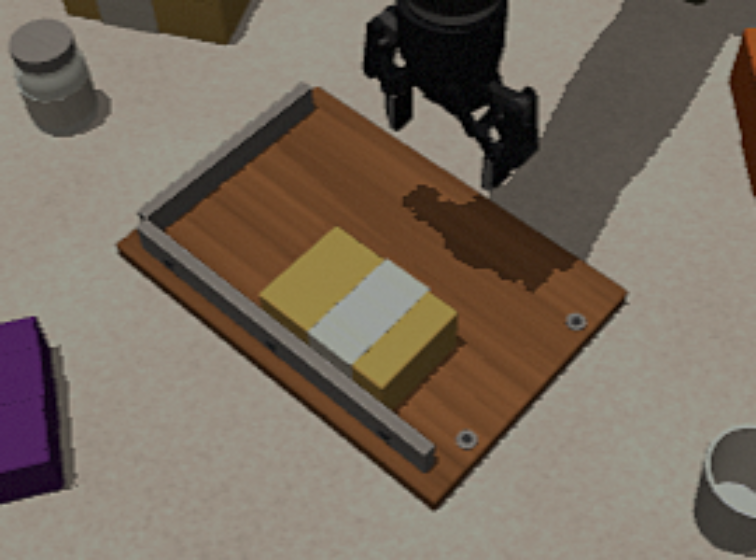

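The block is flush along the rail: centre x = 54.9 mm, y ≈ 42.6. Next I go round to its +y end, with the jaw axis turned across the board and the fingers partly closed to fit the 90 mm end.

```bash
python3 -m inch '[[35,0,-35,0,0,0,-0.5],[35,0,-35,0,0,0,-0.2],[35,0,-36,0,0,0,-0.1]]'
python3 -m inch '[[0,0,0,0,8.5,0,-0.1],[0,0,0,0,8.5,0,-0.1],[0,0,0,0,8.5,0,-0.1],[0,0,0,0,8.5,0,-0.1],[0,0,0,0,8.5,0,-0.1],[0,0,0,0,8.5,0,-0.1],[0,0,0,0,8.5,0,-0.1],[0,0,0,0,8.5,0,-0.1],[0,0,0,0,8.5,0,-0.1],[0,0,0,0,8.5,0,-0.1],[0,0,0,0,5,0,-0.1],[0,0,0,0,0,0,-0.1]]'
python3 -c "
from h import *
st()"
```

```text
clock: 8.25
position: [0.6374, 0.1168, 0.1242]
tool_rot: [[0.177, -0.003, -0.984], [0.984, -0.001, 0.177], [-0.001, -1.0, 0.003]]
contact_force: [1.0, -1.1, 1.1]
width: 0.0471
clock: 9.45
position: [0.6363, 0.116, 0.124]
tool_rot: [[0.984, -0.003, 0.176], [-0.176, -0.001, 0.984], [-0.003, -1.0, -0.001]]
contact_force: [-0.0, -0.2, -0.3]
width: 0.0471
t 9.45 board xy [ 46.3 140.5] z 124.0 jaw rel board x 0.1 tilt y [-0.003 -0.001 -1.   ] F [-0.  -0.2 -0.3] w 0.0471 q6 1.93
```

```bash
python3 -m inch '[[6,40,0,0,0,0,-0.1],[0,30,0,0,0,0,-0.1],[0,15,0,0,0,0,-0.1],[0,8,0,0,0,0,-0.1],[0,5,0,0,0,0,-0.1],[0,0,0,0,0,0,-0.1]]'
python3 -c "
from h import *
st()
p=r.snapshot('scene'); cv2.imwrite('pics/s3.png',cv2.resize(p['img'][130:330,130:400,::-1],None,fx=2.8,fy=2.8))"
```

```text
clock: 10.05
position: [0.643, 0.1152, 0.0278]
tool_rot: [[0.984, -0.001, 0.176], [-0.176, -0.0, 0.984], [-0.001, -1.0, -0.0]]
contact_force: [-0.8, -0.7, -0.7]
width: 0.0469
t 10.05 board xy [ 53.1 140.9] z 27.8 jaw rel board x 0.14 tilt y [-0.001 -0.    -1.   ] F [-0.8 -0.7 -0.7] w 0.0469 q6 1.92
```

View pics/s3.png

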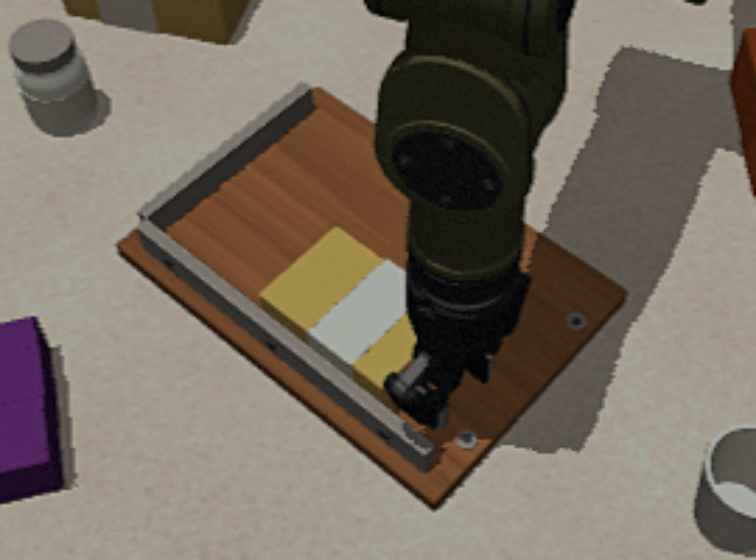

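The fingers are down behind the +y end of the block at about (440,400), clear of the rail. Pushing along the rail.

```bash
python3 -m inch '[[0,0,-5,0,0,0,-0.1],[0,0,-6,0,0,0,-0.1],[0,0,-5,0,0,0,-0.1],[0,0,-5,0,0,0,-0.1],[0,0,-5,0,0,0,-0.1],[0,0,-5,0,0,0,-0.1],[0,0,-5,0,0,0,-0.1],[0,0,-5,0,0,0,-0.1],[0,0,-5,0,0,0,-0.1],[0,0,-5,0,0,0,-0.1],[0,0,-5,0,0,0,-0.1],[0,0,0,0,0,0,-0.1]]'
python3 -c "
from h import *
st();cheese('top');cheese('scene')"
```

```text
clock: 11.3
position: [0.6332, 0.0598, 0.0286]
tool_rot: [[0.984, 0.0, 0.176], [-0.176, 0.0, 0.984], [0.0, -1.0, 0.0]]
contact_force: [-0.5, 2.2, 1.9]
width: 0.0475
t 11.3 board xy [53.3 84.6] z 28.6 jaw rel board x 0.09 tilt y [ 0.  0. -1.] F [-0.5  2.2  1.9] w 0.0475 q6 1.84
top cheese board [ 54.  -19.5] [79. 91.] rel yaw 90.2 ztop 0.0683
scene cheese board [56.8 -2.2] [ 88. 109.] rel yaw -0.0 ztop 0.068
```

```bash
python3 -m inch '[[0,0,-5,0,0,0,-0.1],[0,0,-5,0,0,0,-0.1],[0,0,-5,0,0,0,-0.1],[0,0,-5,0,0,0,-0.1],[0,0,-5,0,0,0,-0.1],[0,0,-5,0,0,0,-0.1],[0,0,-5,0,0,0,-0.1],[0,0,-5,0,0,0,-0.1],[0,0,-5,0,0,0,-0.1],[0,0,-5,0,0,0,-0.1],[0,0,-5,0,0,0,-0.1],[0,0,-5,0,0,0,-0.1]]'
python3 -c "
from h import *
st();cheese('scene')"
python3 -m inch '[[0,0,-5,0,0,0,-0.1],[0,0,-5,0,0,0,-0.1],[0,0,-5,0,0,0,-0.1],[0,0,-5,0,0,0,-0.1],[0,0,-4,0,0,0,-0.1],[0,0,-3,0,0,0,-0.1],[0,0,0,0,0,0,-0.1]]'
python3 -c "
from h import *
st();cheese('scene')"
```

```text
clock: 12.7
position: [0.6224, 0.0007, 0.0283]
tool_rot: [[0.984, -0.0, 0.176], [-0.176, -0.0, 0.984], [-0.0, -1.0, -0.0]]
contact_force: [0.9, 4.3, 1.1]
width: 0.0465
t 12.7 board xy [53.2 24.6] z 28.3 jaw rel board x 0.1 tilt y [-0. -0. -1.] F [0.9 4.3 1.1] w 0.0465 q6 1.75
scene cheese board [ 56.1 -63.6] [ 89. 108.] rel yaw -0.8 ztop 0.068
clock: 13.5
position: [0.6176, -0.0264, 0.0282]
tool_rot: [[0.984, -0.0, 0.177], [-0.177, -0.001, 0.984], [-0.0, -1.0, -0.001]]
contact_force: [0.1, 0.8, -0.1]
width: 0.0472
t 13.5 board xy [53.2 -3. ] z 28.2 jaw rel board x 0.06 tilt y [-0.    -0.001 -1.   ] F [ 0.1  0.8 -0.1] w 0.0472 q6 1.71
scene cheese board [ 65.7 -87. ] [ 88. 131.] rel yaw -12.0 ztop 0.068
```

```bash
python3 -c "
from h import *
p=cheese('scene'); cv2.imwrite('pics/s4.png',cv2.resize(p['img'][130:330,130:400,::-1],None,fx=2.8,fy=2.8))
p=cheese('top'); cv2.imwrite('pics/t4.png',cv2.resize(p['img'][110:280,180:400,::-1],None,fx=3.5,fy=3.5))"
```

```text
scene cheese board [ 55.7 -89.1] [ 91. 112.] rel yaw -1.0 ztop 0.068
top cheese board [  53.4 -126.3] [45. 92.] rel yaw 93.9 ztop 0.0684
```

View pics/s4.png

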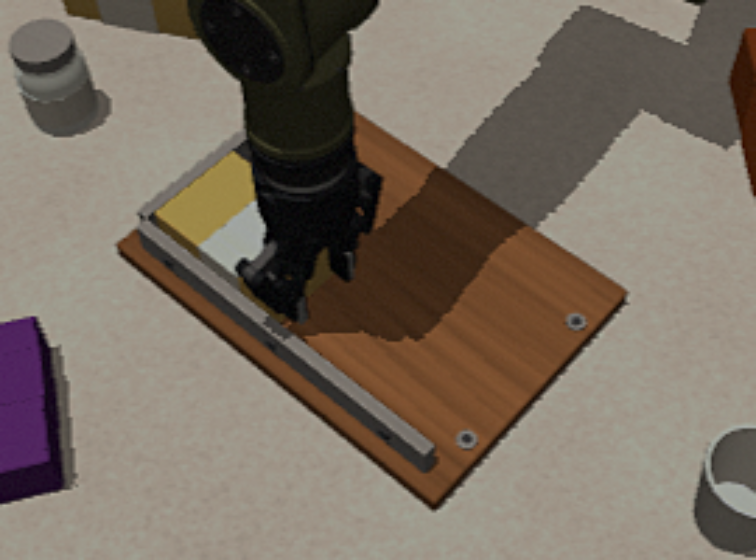

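View pics/t4.png

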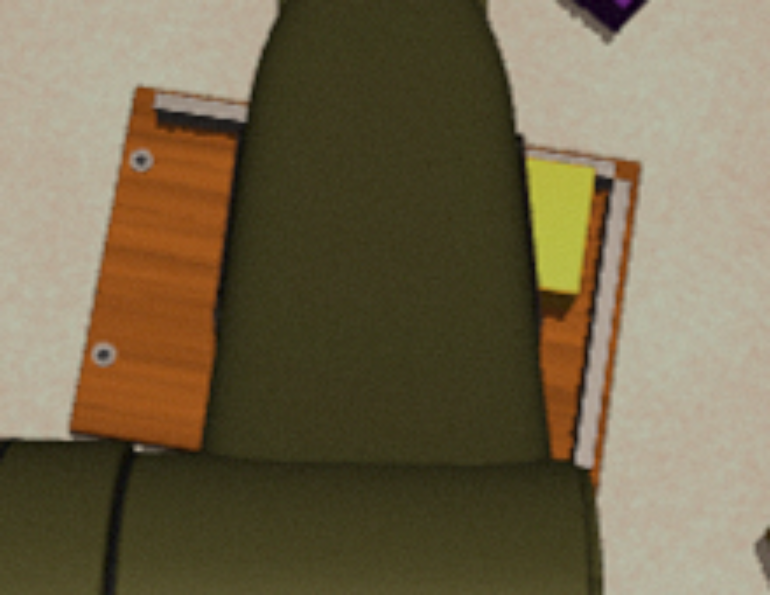

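The -12° reading was a bad segmentation. In the pictures the block is still parallel to the rail, with about 13 mm between its end and the stop ((590,230) in the top crop). Carrying on gently.

```bash
python3 -m inch '[[0,0,-3,0,0,0,-0.1],[0,0,-3,0,0,0,-0.1],[0,0,-2,0,0,0,-0.1],[0,0,-2,0,0,0,-0.1],[0,0,-1,0,0,0,-0.1],[0,0,0,0,0,0,-0.1]]'
python3 -c "
from h import *
st()"
python3 -m inch '[[0,0,-1,0,0,0,-0.1],[0,0,-1,0,0,0,-0.1],[0,0,0,0,0,0,-0.1]]'
python3 -m inch '[[0,0,-1,0,0,0,-0.1],[0,0,-1,0,0,0,-0.1],[0,0,0,0,0,0,-0.1]]'
python3 -c "
from h import *
st();cheese('scene')"
```

```text
clock: 14.4
position: [0.6158, -0.0365, 0.0283]
tool_rot: [[0.984, -0.0, 0.176], [-0.176, -0.0, 0.984], [-0.0, -1.0, -0.0]]
contact_force: [-0.2, 1.8, -0.3]
width: 0.0473
t 14.4 board xy [ 53.3 -13.2] z 28.3 jaw rel board x 0.09 tilt y [-0. -0. -1.] F [-0.2  1.8 -0.3] w 0.0473 q6 1.69
clock: 14.7
position: [0.6155, -0.0384, 0.0283]
tool_rot: [[0.984, -0.0, 0.176], [-0.176, -0.0, 0.984], [-0.0, -1.0, -0.0]]
contact_force: [0.1, 2.7, -0.6]
width: 0.0472
clock: 15.0
position: [0.6154, -0.0396, 0.0283]
tool_rot: [[0.984, 0.0, 0.176], [-0.176, 0.002, 0.984], [0.0, -1.0, 0.002]]
contact_force: [-0.7, 5.1, -0.7]
width: 0.0468
t 15.0 board xy [ 53.4 -16.4] z 28.3 jaw rel board x 0.11 tilt y [ 0.     0.002 -1.   ] F [-0.7  5.1 -0.7] w 0.0468 q6 1.68
scene cheese board [  55.7 -104.2] [ 90. 107.] rel yaw -0.3 ztop 0.0681
```

```bash
python3 -m inch '[[0,0,-1,0,0,0,-0.1],[0,0,-1,0,0,0,-0.1],[0,0,0,0,0,0,-0.1]]'
python3 -m inch '[[0,0,-1,0,0,0,-0.1],[0,0,-1,0,0,0,-0.1],[0,0,0,0,0,0,-0.1]]'
python3 -c "
from h import *
st()"
```

```text
clock: 15.4
position: [0.6156, -0.0397, 0.0284]
tool_rot: [[0.984, 0.001, 0.175], [-0.175, 0.005, 0.984], [0.0, -1.0, 0.006]]
contact_force: [0.5, 9.7, -0.8]
width: 0.0473
clock: 15.7
position: [0.6156, -0.0396, 0.0286]
tool_rot: [[0.985, 0.002, 0.175], [-0.175, 0.009, 0.985], [0.0, -1.0, 0.01]]
contact_force: [2.7, 15.5, 0.3]
width: 0.0469
t 15.7 board xy [ 53.7 -16.3] z 28.6 jaw rel board x 0.2 tilt y [ 0.002  0.009 -1.   ] F [ 2.7 15.5  0.3] w 0.0469 q6 1.68
```

The tool has stopped at -16.4 mm and the force has climbed to 15 N, so the block is against the stop. I'll back straight off, lift and look.

```bash
python3 -m inch '[[0,0,4,0,0,0,-0.1],[0,0,6,0,0,0,-0.1],[0,0,20,0,0,0,-0.1],[0,-30,20,0,0,0,-0.1],[0,-45,20,0,0,0,-0.1],[0,-45,20,0,0,0,-0.1],[-25,0,40,0,0,0,-0.1],[-25,0,40,0,0,0,-0.1],[-25,0,40,0,0,0,-0.1],[-25,0,40,0,0,0,-0.1],[-25,0,40,0,0,0,-0.1],[0,0,0,0,0,0,-0.1]]'
python3 -c "
from h import *
st()
p=cheese('scene'); cv2.imwrite('pics/s5.png',cv2.resize(p['img'][130:330,130:400,::-1],None,fx=2.8,fy=2.8))
p=cheese('top'); cv2.imwrite('pics/t5.png',cv2.resize(p['img'][110:280,180:400,::-1],None,fx=3.5,fy=3.5))"
```

```text
clock: 16.9
position: [0.5407, 0.2676, 0.1485]
tool_rot: [[0.985, 0.0, 0.17], [-0.17, 0.001, 0.985], [0.0, -1.0, 0.001]]
contact_force: [-0.5, -0.6, -0.1]
width: 0.0468
t 16.9 board xy [-74.7 272.7] z 148.5 jaw rel board x 0.48 tilt y [ 0.     0.001 -1.   ] F [-0.5 -0.6 -0.1] w 0.0468 q6 2.2
scene cheese board [ 55.5 -92.6] [ 92. 132.] rel yaw 1.3 ztop 0.068
top cheese board [ 54.5 -95.4] [ 94. 130.] rel yaw 0.2 ztop 0.0683
```

View pics/s5.png

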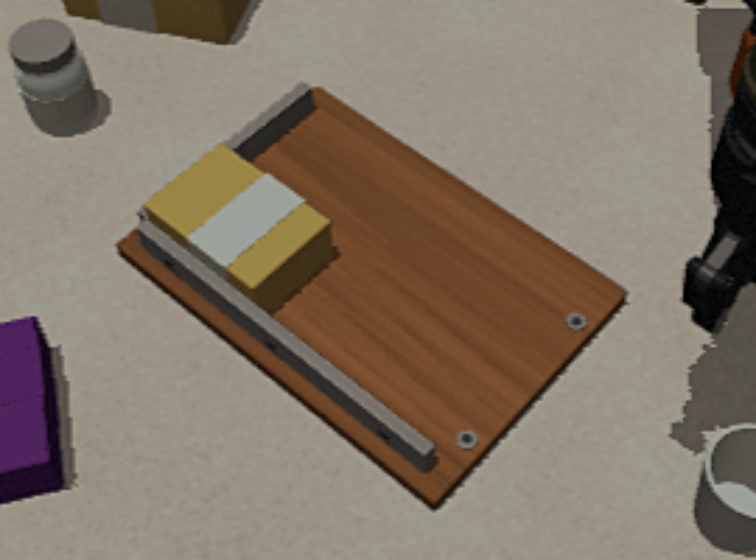

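View pics/t5.png

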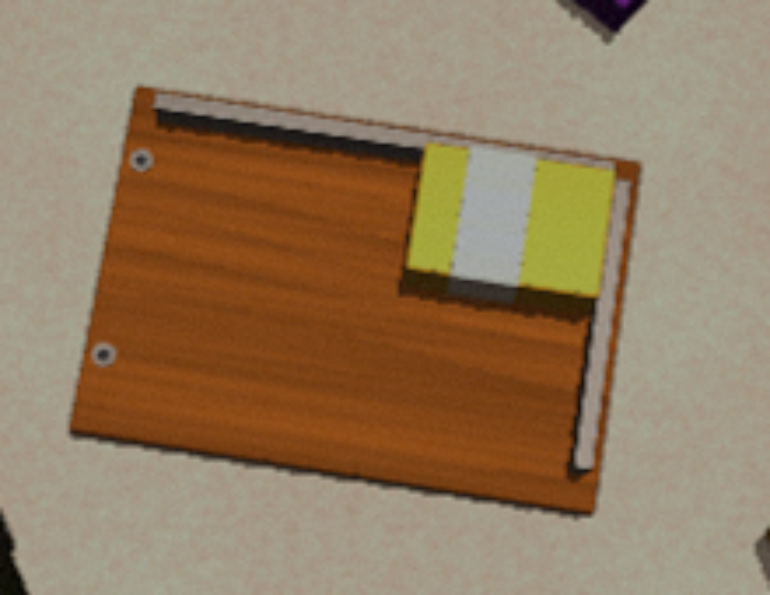

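The block looks seated on both faces: centre (55, -94) ±1.5 mm, yaw about 0. As a check and a last squaring, I'll press the long side once more, lightly, with the open fingers.

```bash
python3 -m inch '[[0,0,-45,0,0,0,-1],[0,0,-45,0,0,0,-1],[0,0,-45,0,0,0,-1],[0,0,-45,0,0,0,-1],[0,0,-45,0,0,0,-1],[0,0,-45,0,0,0,-1],[0,0,-45,0,0,0,-1],[0,0,-45,0,0,0,-1],[0,0,0,0,0,0,-1]]'
python3 -m inch '[[0,0,0,0,-8.5,0,-1],[0,0,0,0,-8.5,0,-1],[0,0,0,0,-8.5,0,-1],[0,0,0,0,-8.5,0,-1],[0,0,0,0,-8.5,0,-1],[0,0,0,0,-8.5,0,-1],[0,0,0,0,-8.5,0,-1],[0,0,0,0,-8.5,0,-1],[0,0,0,0,-8.5,0,-1],[0,0,0,0,-8.5,0,-1],[0,0,0,0,-4.6,0,-1],[0,0,0,0,0,0,-1]]'
python3 -c "
from h import *
st()"
```

```text
clock: 18.0
position: [0.4777, -0.0975, 0.1485]
tool_rot: [[0.982, -0.0, 0.186], [-0.186, -0.003, 0.982], [0.0, -1.0, -0.003]]
contact_force: [-0.4, 1.1, 0.3]
width: 0.0856
clock: 19.2
position: [0.479, -0.0918, 0.1483]
tool_rot: [[0.185, -0.0, -0.983], [0.983, -0.0, 0.185], [-0.0, -1.0, 0.0]]
contact_force: [0.4, -0.0, 0.2]
width: 0.0853
t 19.2 board xy [-71.5 -92. ] z 148.3 jaw rel board x 89.59 tilt y [-0. -0. -1.] F [ 0.4 -0.   0.2] w 0.0853 q6 -0.0
```

```bash
python3 -m inch '[[4,40,0,0,-0.5,0,-1],[0,40,0,0,0,0,-1],[0,30,0,0,0,0,-1],[0,15,0,0,0,0,-1],[0,6,-10,0,0,0,-1],[0,0,-15,0,0,0,-1],[0,0,-15,0,0,0,-1],[0,0,-10,0,0,0,-1],[0,0,-6,0,0,0,-1],[0,0,-3,0,0,0,-1],[0,0,-1,0,0,0,-1],[0,0,0,0,0,0,-1]]'
python3 -c "
from h import *
st()"
```

```text
clock: 20.4
position: [0.5385, -0.0975, 0.0173]
tool_rot: [[0.175, -0.001, -0.985], [0.985, 0.0, 0.175], [-0.0, -1.0, 0.001]]
contact_force: [0.0, 0.3, -0.6]
width: 0.0851
t 20.4 board xy [-11.9 -87. ] z 17.3 jaw rel board x 90.2 tilt y [-0.001  0.    -1.   ] F [ 0.   0.3 -0.6] w 0.0851 q6 -0.0
```

```bash
python3 -m inch '[[0,0,-3,0,0,0,-1],[0,0,-2,0,0,0,-1],[0,0,-2,0,0,0,-1],[0,0,-1,0,0,0,-1],[0,0,0,0,0,0,-1]]'
python3 -m inch '[[0,0,-1,0,0,0,-1],[0,0,-1,0,0,0,-1],[0,0,0,0,0,0,-1]]'
python3 -c "
from h import *
st()"
python3 -m inch '[[0,0,-1,0,0,0,-1],[0,0,-1,0,0,0,-1],[0,0,0,0,0,0,-1]]'
python3 -c "
from h import *
st()"
```

```text
clock: 20.9
position: [0.547, -0.099, 0.0173]
tool_rot: [[0.174, 0.0, -0.985], [0.985, -0.0, 0.174], [-0.0, -1.0, -0.0]]
contact_force: [-0.5, -0.2, -1.1]
width: 0.0858
clock: 21.2
position: [0.5488, -0.0994, 0.0173]
tool_rot: [[0.175, -0.0, -0.985], [0.985, -0.0, 0.175], [-0.0, -1.0, 0.0]]
contact_force: [-0.5, 0.5, -0.4]
width: 0.0853
t 21.2 board xy [ -1.4 -87. ] z 17.3 jaw rel board x 90.2 tilt y [-0. -0. -1.] F [-0.5  0.5 -0.4] w 0.0853 q6 -0.0
clock: 21.5
position: [0.5487, -0.0994, 0.017]
tool_rot: [[0.175, -0.004, -0.985], [0.985, 0.0, 0.175], [-0.0, -1.0, 0.004]]
contact_force: [-4.6, 1.4, 2.9]
width: 0.0853
t 21.5 board xy [ -1.5 -87.1] z 17.0 jaw rel board x 90.18 tilt y [-0.004  0.    -1.   ] F [-4.6  1.4  2.9] w 0.0853 q6 -0.0
```

Contact came at the same tool position as the first seating (-1.4 mm), so the block never left the rail. One more light press, then retreat.

```bash
python3 -m inch '[[0,0,-1,0,0,0,-1],[0,0,-1,0,0,0,-1],[0,0,0,0,0,0,-1]]'
python3 -m inch '[[0,0,3,0,0,0,-1],[0,0,4,0,0,0,-1],[0,0,15,0,0,0,-1],[0,-20,25,0,0,0,-1],[0,-40,40,0,0,0,-1],[0,-40,40,0,0,0,-1],[40,-10,0,0,0,0,-1],[40,0,0,0,0,0,-1],[40,0,0,0,0,0,-1],[40,0,0,0,0,0,-1],[40,0,0,0,0,0,-1],[0,0,0,0,0,0,-1]]'
python3 -c "
from h import *
st()
p=cheese('scene'); cv2.imwrite('pics/s6.png',p['img'][:,:,::-1])
p=cheese('top'); cv2.imwrite('pics/t6.png',p['img'][:,:,::-1]); W=cloud(p)
for n in ['jar','offcut','cup']:
    d=r.cut_out(p,n)
    if d: print(n,np.nanmedian(W[d[0]['region']][:,:2],0).round(3))
"
```

```text
clock: 21.8
position: [0.5486, -0.0995, 0.0167]
tool_rot: [[0.175, -0.007, -0.984], [0.984, 0.001, 0.175], [-0.001, -1.0, 0.007]]
contact_force: [-8.7, 2.2, 6.1]
width: 0.0856
clock: 23.0
position: [0.4742, 0.122, 0.1187]
tool_rot: [[0.169, 0.004, -0.986], [0.986, 0.003, 0.169], [0.004, -1.0, -0.004]]
contact_force: [-0.7, -0.5, 0.9]
width: 0.0856
t 23.0 board xy [-114.2  117.5] z 118.7 jaw rel board x 90.54 tilt y [ 0.004  0.003 -1.   ] F [-0.7 -0.5  0.9] w 0.0856 q6 0.42
scene cheese board [ 55.4 -92.9] [ 92. 132.] rel yaw 0.2 ztop 0.068
top cheese board [ 54.3 -95.3] [ 93. 130.] rel yaw -0.1 ztop 0.0684
jar [ 0.541 -0.356]
offcut [0.47 0.39]
cup [0.619 0.341]
```

View pics/t6.png

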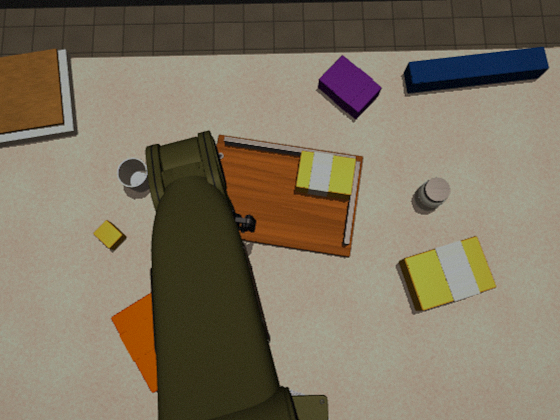

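View pics/s6.png

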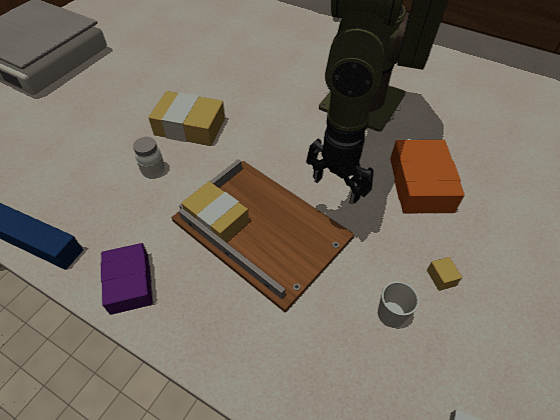

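The cheese sits in the corner at about (326,174) in the top view. The hand is clear, above the open side of the board, and the jar, cup and offcut are where they were.

```bash
python3 -c "
from h import *
r.finish_job(); st()"
```

```text
the job is handed in; nothing more can be done
the job is handed in; nothing more can be done
```

The big block of cheese now sits squarely in the corner, its long side against the back rail and its end against the end stop. I handed the job in at about 23 s; `finish_job` gave no verdict.

**What I did:** I pushed the smaller yellow banded block square onto the rail with both open fingers. Then I slid it along the rail to the stop with the fingers partly closed, and lightly pressed its long side once more.

**Last checks:**
- **Position:** the block's centre measured (54.3, -95.3) mm in the top view and (55.4, -92.9) mm in the scene view, against a target of (55, -94). Its angle to the rail was within 0.2°, and its top was still at 68 mm, so it lies flat on the board.
- **Contact:** at the rail and the stop the tool stopped moving while the force rose, to about 18 N in all and 16 N. The final press on the long side met the block at the same tool position as the first seating, so it had not come away from the rail.
- **Other things:** the jar and offcut measured the same as at the start to within 2 mm. The cup measured about 6 mm off, but it was partly hidden by the arm then, and both pictures show it in the same place.
- **Hand:** clear of everything, with the wrist force about zero.

**Disagreements:**
- One mid-push reading gave the block's angle as -12°. The pictures and a repeat reading did not support it, so I took it as a detection error.
- The two cameras differ by about 2 mm on the block's position along the rail, which is within calibration.

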